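Slide the drip tile home under the rod rest

TASK

Push the cream ceramic drip tile with the fingertips across the bench and in under the low front bar of the steel rod rest, until it is fully home and square against the brass stop, where it catches the chips from the rod tips. Keep the tile flat on the bench all the way, never lifting or tipping it, and ease it up to the stop instead of ramming it. Leave the three glass rods lying in the rest and everything else on the bench undisturbed.

Things in the scene. Friction and masses are not known exactly. Their poses are not given: they have to be found in the camera images.
- tile: Cream ceramic tile with small brown scorch spots, 180 x 110 x 10 mm, 0.3 to 0.55 kg, lying loose and flat on the bench in front of the rest, off line and turned; ordinary friction. Origin: centre of its underside, at bench level z = 0. x runs along the 180 mm length, within about 30 degrees of the way it must go in; y across the 110 mm width, z up. Too wide and flat to grip.
- rest: Low dark-steel rod rest, bolted down: two side cheeks joined by two notched cross bars. Origin: bench level, middle of the front bar's front face. x is level and points into the rest (the way the tile goes in), y across, z up. Cheeks: x = -2 to 143 mm, inner faces y = +-70 mm (140 mm opening), 4 mm thick, 24 mm high; 3 mm high flanges outside to y = +-94 mm.
- rest_mouth (a point): Middle of the front bar's front face, at bench level (the rest's origin). Front bar: x = 0 to 16 mm in the rest's frame, underside 14 mm above the bench (4 mm above the tile), teeth up to 33 mm high. Rear bar: the same at x = 125 to 141 mm.
- rest_stop (a point): Middle of the front face of the brass stop strip (rigid, 10 mm high, right across the opening between the bars), at bench level, 105 mm beyond rest_mouth along the rest's x. With the tile home, its centre is 15 mm beyond rest_mouth and its near end sticks out 75 mm in front of the front bar.
- rod_green: Green glass rod, 8 mm thick, 240 mm long, 30 g, lying loose in the notches of both bars of the rest, along the rest's x axis, its tip sticking out about 30 mm in front of the front bar. Its underside is 24 mm and its top 32 mm above the bench. Origin: underside, middle of its length. Must stay where it is.
- rod_blue: Blue glass rod, 8 mm thick, 240 mm long, 30 g, lying loose in the notches of both bars of the rest, along the rest's x axis, its tip sticking out about 30 mm in front of the front bar. Its underside is 24 mm and its top 32 mm above the bench. Origin: underside, middle of its length. Must stay where it is.
- rod_amber: Amber glass rod, 8 mm thick, 240 mm long, 30 g, lying loose in the notches of both bars of the rest, along the rest's x axis, its tip sticking out about 30 mm in front of the front bar. Its underside is 24 mm and its top 32 mm above the bench. Origin: underside, middle of its length. Must stay where it is.
- mandrel_tin: Steel tin, 74 mm across and 100 mm high, with thin steel mandrels standing in it up to 190 mm high. Bystander. Origin: centre of its underside.
- jar: Empty open glass jar, 66 mm across, 75 mm high. Bystander. Origin: centre of its underside.
- matchbox: Plain matchbox, 53 x 36 x 16 mm. Bystander. Origin: centre of its underside.
- paddle: Graphite paddle lying on the bench: black 75 x 50 x 12 mm plate and wooden handle 24 mm thick, 230 mm long in all, along its x axis (plate toward +x, handle toward -x). Bystander. Origin: bench level where the handle meets the neck, 120 mm from the handle's end.
- bead_dish: White ceramic dish, 90 mm across, 22 mm high, holding coloured beads. Bystander. Origin: centre of its underside.
- lighter: Red pocket lighter standing upright, 24 mm across, about 80 mm high. Bystander. Origin: centre of its underside.
- torch: Bench torch on a steel foot (90 x 70 mm) fixed to the bench, knobs and barrel up to about 160 mm high; the barrel points away from the robot and reaches about 130 mm beyond its foot's centre. Origin: centre of the foot's underside. Only in the way.
Not all that is in view belongs to the job. Of the things that look like the rest, the larger one is meant.

How it is judged (in metres and radians):
On the way:
1. the tile's leading end has slid in under the front bar, flat and between the cheeks (x of tile in the frame of rest above -0.07 m and y of tile in the frame of rest between -0.02 and 0.02 m and angle between tile's own z axis and vertical below 0.03 rad and height (world z) of tile below 0.003 m), for 0.1 s.
At the end, for the whole second after the job is handed in: The tile lies flat and at rest between the cheeks, its leading edge within 6 mm of the brass stop and square to it within 0.08 rad (4.5 degrees), the three rods within 12 mm and the bystanders within 20 mm of where they were (x of tile in the frame of rest between 0.009 and 0.018 m and y of tile in the frame of rest between -0.017 and 0.017 m and angle between the x axis of tile and the x axis of rest, either way round below 0.08 rad and angle between tile's own z axis and vertical below 0.03 rad and height (world z) of tile below 0.003 m and linear speed of tile below 0.01 m/s and distance of each of rod_green, rod_blue, rod_amber from where it was at the start of the episode below 0.012 m and distance of each of mandrel_tin, jar, matchbox, paddle, bead_dish, lighter from where it was at the start of the episode below 0.02 m); the robot touches nothing.
It fails at once if the tile was lifted off the bench (centre more than 8 mm up) (height (world z) of tile above 0.008 m).
It fails at once if the tile was tipped by more than 0.08 rad (angle between tile's own z axis and vertical above 0.08 rad).
It fails at once if the tile was rammed against the rest (over 50 N) (contact force between tile and rest above 50 N).
It fails at once if a rod in the rest was disturbed (moved over 12 mm) (distance of any of rod_green, rod_blue, rod_amber from where it was at the start of the episode above 0.012 m).
It fails at once if a bystander was moved over 20 mm (distance of any of mandrel_tin, jar, matchbox, paddle, bead_dish, lighter from where it was at the start of the episode above 0.02 m).
It also fails if it takes over 64 s, if anything falls off the work surface, if the arm or the gripper's body presses on something with over 40 N, if the wrist force passes 120 N, or if a joint passes its speed limit or range.

ROBOT

A 6-joint arm with a two-finger parallel gripper is mounted at the origin on the work surface. World frame = base frame: x ahead of the robot, y to its left, z up, the work surface at z = 0. Lengths are in mm, angles in degrees, forces in N, time in s.
With the tool pointing down it reaches from about 300 to 850 mm from the base axis. Payload 4.2 kg.
Tool frame: the origin (TCP) lies between the finger pads; the fingertips stand 8 mm ahead of it and the grasp point (between the pads) lies 11 mm behind it; x points along the fingers, y is the direction in which the jaws open and shut, and the axes are right-handed (so a half turn about x gives the same grasp; the last joint's range is limited). The gripper opens to 91 mm and grips with 3 to 60 N. Pads are 32 mm wide; open, the fingers measure 118 mm over their backs; the gripper's body (76 mm by 178 mm) begins 60 mm behind the grasp point.
Start: joints at [-69.844, 18.312, 89.639, -0, 72.044, -1.146], TCP at [208.897, -535.728, 221.976] pointing down, gripper open.
Joint ranges: [-177.97, 177.97], [-48.28, 115.42], [12.27, 149.76], [-77.06, 257.06], [2.81, 150.46], [-146.56, 146.56]. Speed limits (degrees/s): [147.25, 147.25, 180, 180, 180, 180].

INTERFACE

Orientations are given as [roll, pitch, yaw] about the fixed x, y, z axes, in that order (R = Rz(yaw) Ry(pitch) Rx(roll)).
In Python, from workcell import env gives the robot as it stands.
- The arm moves only by the tool arm_command, never from a script. Its arguments are lists of equal length, an entry for each row: "slide": the shift along the tool's x, y, z in cm, a list of three; "turn": the turn, a rotation vector about the tool's x, y, z in rad, a list of three; "grip": the closure in counts, from 0 (fully open) to 255 (shut). A call has 1 to 20 rows; each row is the pose to reach, as a shift and turn from the pose commanded when the call began, along the tool's axes at that moment; what a row does not reach only later rows make up. A row lasts 1/12 s, in which the tool goes at most 41.7 mm and 7.16 degrees, less where a joint would pass 70% of its speed; a pose out of reach is approached as far as the arm can. A call with a gripper value outside its range is refused whole. The fingers move at their own pace and stop on an object; "newtons" is the grip in N (left out, the last holds). Time passes only in rows, so rows that repeat a pose let the fingers close. It gives the time, the measured TCP pose, the force and the opening at its end, in the units of the state.
- env.state(): the state, without advancing time (a new reading comes with each control period).
- env.grab_frame(name): name is "side" or "top"; returns (picture, depth): 400x640x3 uint8, red, green, blue; 400x640 float32, mm along the optical axis (not along the pixel's ray), 0 where there is no reading.
- env.calibration(name): a dict with "K" (3x3 intrinsics, pixels), "camera_from_world" (4x4, takes a point from world to camera coordinates). Camera axes: x right, y up, looking along -z (the intrinsics and any distortion apply to the point x, -y, -z); pixel columns grow to the right and rows downward; lengths in mm; the calibration is good to about 2 mm. A picture is of the moment at which its call begins. calibration takes no time and is no camera call.
- env.job_done(): hands the job in, once; it reports no verdict.
Trained networks look in the newest picture that a camera, given by its name, has taken for a name from the list of things; names that differ only in an ending like _2 or _b are one class to them, and where a whole thing is asked for, a point or a joint stands for the part that bears it (a point fixed in the world has none). Each returns a list of dicts, best first, with "p" (0 to 1); they miss things now and then, are a little off and sometimes report something else, mostly with a low value. They report only what shows in the picture. A call takes as long as a camera call. They do not tell look-alikes from the thing itself.
- env.search_frame(camera, label): "point" ([x, y, z] in mm, in world coordinates, good to about 4 mm: the middle of the surface that is visible of it).
The state is a dict: "time_s": time; "qpos": joint angles; "qvel": joint speeds; "effort": joint torques, N m; "ee_pos": TCP position; "ee_rot": TCP orientation; "force": force on the tool from outside, world axes, zero at the start; "torque": the same for the moment, N m; "gripper_width": finger opening in mm.
Only numpy, scipy, OpenCV 4.12 (cv2) and the standard library are available. Lean on these libraries where they do the work, as an engineer would, in place of code of your own. Each camera call takes 0.05 s, during which the arm holds its last target.

## Working session

There is one attempt and no reset: what is moved stays moved. The work goes in short steps, Python scripts to look and compute and a tool call to move; the robot and the scene stay as the last step left them, time stands still between calls to the robot, and variables do not carry over. Pictures are saved under pics/ and viewed, and the job is handed in when it is done.

Besides the shell and the picture viewer there is one more tool, called after "Emit:" as name(argument=value, ...) on one line, values as JSON. arm_command: Moves the arm, as the interface text tells. Its arguments: {"type":"object","properties":{"slide":{"type":"array","items":{"type":"array","items":{"type":"number"}}},"turn":{"type":"array","items":{"type":"array","items":{"type":"number"}}},"grip":{"type":"array","items":{"type":"number"}},"newtons":{"type":"number"}},"required":["slide","turn","grip"]}

```bash
mkdir -p pics; ls
cat > h.py <<'E'
import numpy as np, cv2
from workcell import env
def save(n,im): cv2.imwrite('pics/'+n+'.png',im[:,:,::-1])
E
python3 - <<'E'
from h import *
for c in ['side','top']:
    im,d=env.grab_frame(c); save(c+'0',im); np.save(c+'0.npy',d)
    k=env.calibration(c); print(c,{a:np.round(b,3).tolist() if not isinstance(b,str) else b for a,b in k.items()})
    for l in ['tile','rest','rod_green','rod_blue','rod_amber']:
        print(l,[(np.round(r['point'],0).tolist(),round(r['p'],2)) for r in env.search_frame(c,l)][:3])
print(env.state())
E
```

```text
pics
side {'K': [[381.223, 0.0, 322.142], [0.0, 381.223, 203.028], [0.0, 0.0, 1.0]], 'camera_from_world': [[-0.979, -0.202, 0.004, 549.64], [0.151, -0.717, 0.68, -168.417], [-0.135, 0.667, 0.733, -832.334], [0.0, 0.0, 0.0, 1.0]]}
tile [([571.0, -61.0, 11.0], 0.71)]
rest [([408.0, 110.0, 11.0], 0.78), ([602.0, 236.0, 15.0], 0.67)]
rod_green [([598.0, 260.0, 31.0], 0.65)]
rod_blue [([645.0, 255.0, 31.0], 0.57), ([600.0, 234.0, 17.0], 0.43), ([788.0, -80.0, 51.0], 0.23)]
rod_amber [([668.0, 248.0, 30.0], 0.6)]
top {'K': [[416.284, 0.0, 323.839], [0.0, 416.284, 199.816], [0.0, 0.0, 1.0]], 'camera_from_world': [[0.01, -1.0, -0.009, -79.892], [0.986, 0.009, 0.167, -555.866], [-0.167, -0.01, 0.986, -1011.915], [0.0, 0.0, 0.0, 1.0]]}
tile [([574.0, -68.0, 10.0], 0.7)]
rest [([608.0, 224.0, 12.0], 0.97), ([398.0, 98.0, 6.0], 0.91)]
rod_green [([593.0, 235.0, 32.0], 0.5), ([360.0, -430.0, 27.0], 0.49), ([606.0, 224.0, 16.0], 0.23)]
rod_blue [([649.0, 233.0, 29.0], 0.83), ([806.0, -86.0, 44.0], 0.21)]
rod_amber [([668.0, 229.0, 32.0], 0.64)]
{'time_s': 0.6, 'qpos': array([-6.98451989e+01,  1.83102569e+01,  8.96404066e+01, -3.70719153e-04,
        7.20440228e+01, -1.14735801e+00]), 'qvel': array([-0.0845837 ,  0.12872067,  0.0621542 , -0.04585796, -0.04841654,
       -0.06245988]), 'effort': array([ 3.57880772e-04, -4.12120092e+01, -2.32134587e+01,  7.29813846e-02,
        3.77950247e-02, -2.29963590e-06]), 'ee_pos': array([ 208.87549875, -535.72167463,  221.98286291]), 'ee_rot': array([ 85.05541927,  89.99467466, -73.64230739]), 'force': array([ 0.61568358, -0.85350986,  0.96609771]), 'torque': array([ 0.03671888, -0.01116823, -0.01733362]), 'gripper_width': 91.1991520191506}
```

View pics/side0.png

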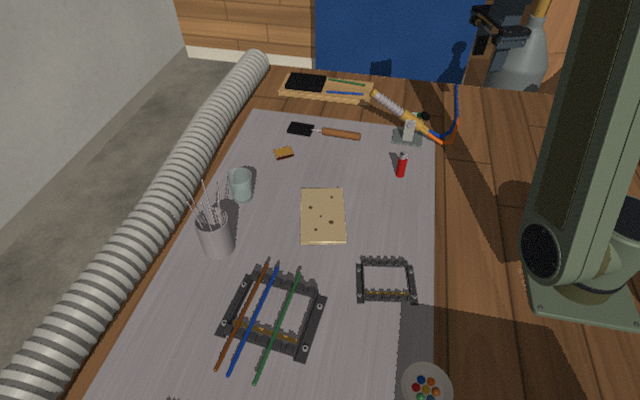

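View pics/top0.png

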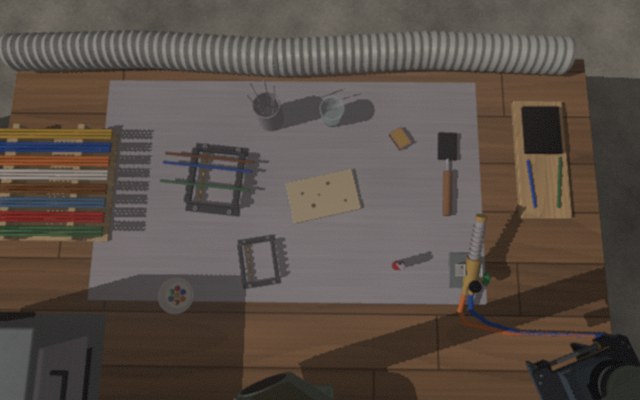

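Two rest look-alikes: A at top px (218,180), about 608,224 mm, larger, with three rods lying in it. B at (260,260), about 400,100 mm, smaller and empty. A fits the description ("larger", holds the rods). I'll confirm that in a crop.

```bash
cat >> h.py <<'E'
def P(c,pts):  # world mm -> px
    k=env.calibration(c);T=np.array(k['camera_from_world']);K=np.array(k['K'])
    p=np.atleast_2d(pts)@T[:3,:3].T+T[:3,3]; p=p*[1,-1,-1]; q=p@K.T; return q[:,:2]/q[:,2:]
def U(c,px,z):  # px -> world at height z
    k=env.calibration(c);T=np.array(k['camera_from_world']);K=np.array(k['K'])
    px=np.atleast_2d(px).astype(float); r=np.c_[px,np.ones(len(px))]@np.linalg.inv(K).T*[1,-1,-1]
    r=r@T[:3,:3]; o=-T[:3,:3].T@T[:3,3]; return o+r*((z-o[2])/r[:,2])[:,None]
def tilefit(c,im):
    # cream mask near the network's find; fit known rectangle at z=10
    hsv=cv2.cvtColor(im,cv2.COLOR_RGB2HSV)
    return hsv
E
python3 - <<'E'
from h import *
im=cv2.imread('pics/top0.png')
c=im[120:300,140:380]; c=cv2.convertScaleAbs(cv2.resize(c,None,fx=3.3,fy=3.3,interpolation=cv2.INTER_CUBIC),alpha=1.6)
cv2.imwrite('pics/crop0.png',c)
h=cv2.cvtColor(im,cv2.COLOR_BGR2HSV)
print(h[195,330],h[230,330],h[195,280],h[210,350])
s=cv2.imread('pics/side0.png');h=cv2.cvtColor(s,cv2.COLOR_BGR2HSV);print(h[210,325],h[210,290])
E
```

```text
[ 18  67 133] [  0  15 119] [  0  11 113] [ 18  64 120]
[ 19  82 153] [176  16 130]
```

View pics/crop0.png

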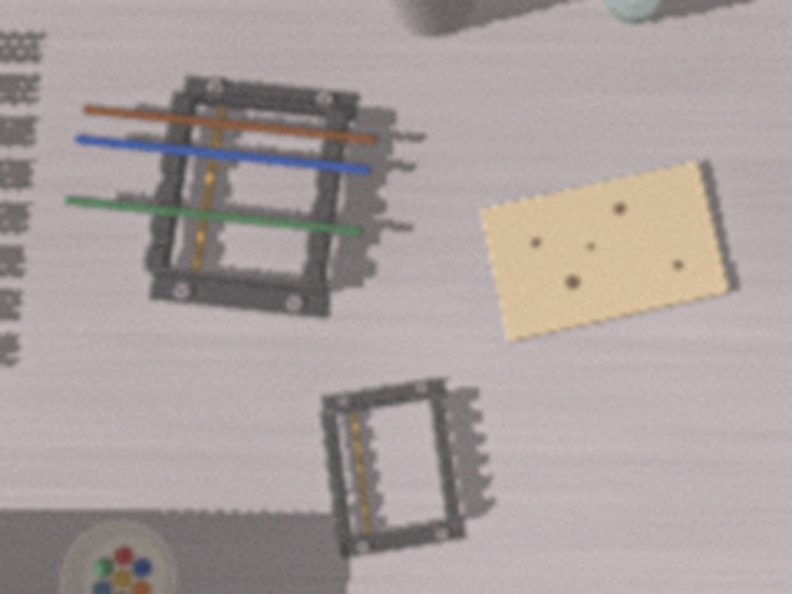

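The crop confirms A. It has the three rods and a brass stop at crop (208,190), and its open front faces the cream tile, which is centred at crop (605,250). Next I fit the poses.

```bash
cat >> h.py <<'E'
from scipy.optimize import least_squares
def R2(a): a=np.radians(a); return np.array([[np.cos(a),-np.sin(a)],[np.sin(a),np.cos(a)]])
def tilefit(c,im,excl=None):
    hsv=cv2.cvtColor(im,cv2.COLOR_RGB2HSV)
    m=((hsv[...,0]>12)&(hsv[...,0]<26)&(hsv[...,1]>40)&(hsv[...,2]>90)).astype(np.uint8)
    m=cv2.morphologyEx(m,cv2.MORPH_CLOSE,np.ones((7,7)))
    return m
E
python3 - <<'E'
from h import *
cr=lambda p:(np.array(p,float)+.5)/3.3-.5+[140,120]
rods={'amber':[(85,108),(376,139)],'blue':[(78,139),(368,170)],'green':[(68,200),(358,231)]}
for n,p in rods.items():
    w=U('top',cr(p),28); v=w[0]-w[1]; print(n,w.round(1)[:,:2].tolist(),np.linalg.norm(v),np.degrees(np.arctan2(v[1],v[0])))
b=U('top',cr([(222,108),(195,270)]),10); v=b[0]-b[1];print('brass',b.round(1),np.degrees(np.arctan2(v[1],v[0]))+90,np.linalg.norm(v))
f=U('top',cr([(190,77),(358,93),(328,316),(150,298)]),3);print(f.round(1))
v=f[0]-f[1];print(np.degrees(np.arctan2(v[1],v[0]))); v=f[3]-f[2];print(np.degrees(np.arctan2(v[1],v[0])),np.linalg.norm(v)); v=f[1]-f[2];print(np.degrees(np.arctan2(v[1],v[0]))+90,np.linalg.norm(v)); print((f[1]+f[2])/2)
for c in ['top','side']:
    im=cv2.imread(f'pics/{c}0.png')[:,:,::-1]; m=tilefit(c,im)
    n,l,s,ce=cv2.connectedComponentsWithStats(m)
    px=P(c,[573,-66,10])[0]; i=l[int(px[1]),int(px[0])]; print(c,s[i],i)
    ct=max(cv2.findContours((l==i).astype(np.uint8),0,2)[0],key=cv2.contourArea)[:,0]
    w=U(c,ct,10)[:,:2].astype(np.float32); r=cv2.minAreaRect(w); print(r)
    print(cv2.boxPoints(r).round(1).tolist())
E
```

```text
amber [[683.4, 346.2], [659.6, 111.4]] 235.9322400963422 84.21771189698617
blue [[657.7, 349.9], [634.2, 116.8]] 234.24692327000773 84.23327589931316
green [[607.9, 354.1], [584.8, 122.8]] 232.48969686659646 84.30418751507526
brass [[689.4 241.5  10. ]
 [555.4 255.4  10. ]] 84.04107159439418 134.64424898704144
[[717.5 271.5   3. ]
 [704.9 132.4   3. ]
 [520.3 148.9   3. ]
 [533.5 292.4   3. ]]
84.82380592703564
84.72988644819554 144.15813683450716
84.88847369678136 185.39250180852488
[612.61605433 140.62589431   3.        ]
top [ 285  169   76   54 2840] 19
((574.3607788085938, -71.01429748535156), (110.90214538574219, 181.34829711914062), 13.13930606842041)
[[499.70001220703125, 4.699999809265137], [541.0, -171.89999389648438], [649.0, -146.6999969482422], [607.7000122070312, 29.899999618530273]]
side [ 300  187   47   58 2565] 12
((575.1026611328125, -66.7935791015625), (110.97962951660156, 187.94764709472656), 13.194758415222168)
[[499.6000061035156, 12.0], [542.5, -171.0], [650.5999755859375, -145.60000610351562], [607.7000122070312, 37.400001525878906]]
```

```bash
cat >> h.py <<'E'
from scipy.spatial.transform import Rotation as Ro
O=np.array([612.5,142.5]); YAW=84.4; u=R2(YAW)[:,0]; v=R2(YAW)[:,1]
def go(x,y,z,sgn=-1,s=None,yaw=YAW):
    """shift (cm, tool axes) and rotvec to TCP x,y,z with tool down, jaw axis = sgn*rest v"""
    s=s or env.state(); R=Ro.from_euler('xyz',s['ee_rot'],degrees=True).as_matrix()
    a=np.array([0,0,-1.]); j=np.r_[sgn*R2(yaw)[:,1],0]; T=np.c_[a,j,np.cross(a,j)]
    print('slide',np.round(R.T@(np.array([x,y,z])-s['ee_pos'])/10,2).tolist(),'turn',np.round(Ro.from_matrix(R.T@T).as_rotvec(),3).tolist())
    return R
def look(n,c='top'):
    im,d=env.grab_frame(c); save(n,im); m=tilefit(c,im); return im,m
E
python3 - <<'E'
from h import *
s=env.state(); R=go(478,-30,120); go(478,-30,120,1); print(R.round(3))
for l in ['lighter','mandrel_tin','jar','torch','matchbox']:
    print(l,[(np.round(r['point'],0).tolist(),round(r['p'],2)) for r in env.search_frame('top',l)][:2])
# overlay of rest model
def rp(x,y,z): return np.r_[O+x*u+y*v,z]
for c in ['top','side']:
    im=cv2.imread(f'pics/{c}0.png'); im=cv2.resize(im,None,fx=4,fy=4,interpolation=cv2.INTER_CUBIC)
    def ln(pts,col):
        q=((P(c,[rp(*p) for p in pts])+.5)*4-.5).round().astype(int); cv2.polylines(im,[q[:,None]],False,col,1)
    ln([(-2,94,3),(143,94,3),(143,-94,3),(-2,-94,3),(-2,94,3)],(0,0,255))
    ln([(-2,70,24),(143,70,24)],(0,255,255));ln([(-2,-70,24),(143,-70,24)],(0,255,255)); ln([(105,70,10),(105,-70,10)],(0,255,0)); ln([(0,70,14),(0,-70,14)],(255,0,255))
    p=(P(c,[rp(70,0,0)])[0]*4).astype(int); cv2.imwrite(f'pics/ov_{c}.png',im[p[1]-260:p[1]+260,p[0]-300:p[0]+300])
E
```

```text
slide [10.19, -37.34, -43.45] turn [-1.101, 0.0, -0.0]
slide [10.19, -37.34, -43.45] turn [2.04, -0.0, -0.0]
[[ 0.     0.363 -0.932]
 [-0.    -0.932 -0.363]
 [-1.     0.     0.   ]]
lighter [([594.0, 240.0, 30.0], 0.44)]
mandrel_tin [([796.0, 80.0, 65.0], 0.8)]
jar [([806.0, -89.0, 46.0], 0.72)]
torch [([361.0, -432.0, 27.0], 0.55)]
matchbox [([729.0, -274.0, 13.0], 0.5)]
```

View pics/ov_top.png

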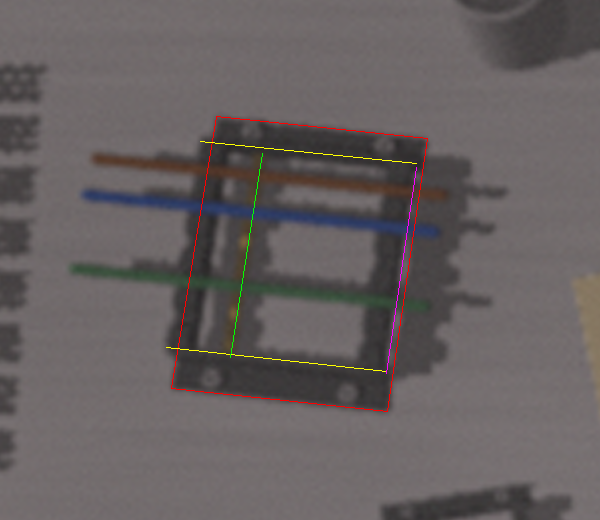

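View pics/ov_side.png

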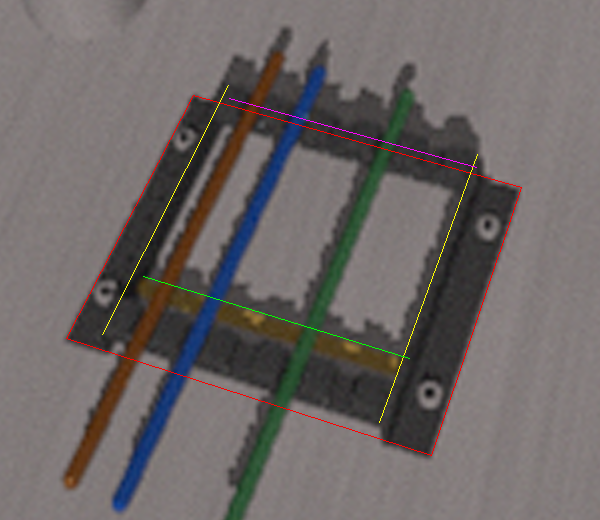

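The overlay matches both views: flanges, brass stop and bar lie within about 2 mm. Plan: first push the tile's robot-facing long side near its leading corner, which turns it clockwise and shifts it sideways. Then push it straight in from the near end.

Emit:
arm_command(slide=[[0,-2.5,-2.9],[0,-5,-5.8],[0,-7.5,-8.7],[0,-10,-11.6],[0,-12.5,-14.5],[0,-15,-17.4],[0,-17.5,-20.3],[0,-20,-23.2],[0,-22.5,-26.1],[0,-25,-29],[0,-27.5,-32],[0,-30,-34.9],[0,-32.5,-37.8],[0,-35,-40.7],[0,-37.34,-43.45],[2,-37.34,-43.45],[5,-37.34,-43.45],[8,-37.34,-43.45],[10,-37.34,-43.45],[10.2,-37.34,-43.45]], turn=[[-0.08,0,0],[-0.16,0,0],[-0.24,0,0],[-0.32,0,0],[-0.4,0,0],[-0.48,0,0],[-0.56,0,0],[-0.64,0,0],[-0.72,0,0],[-0.8,0,0],[-0.88,0,0],[-0.96,0,0],[-1.04,0,0],[-1.1,0,0],[-1.101,0,0],[-1.101,0,0],[-1.101,0,0],[-1.101,0,0],[-1.101,0,0],[-1.101,0,0]], grip=[255,255,255,255,255,255,255,255,255,255,255,255,255,255,255,255,255,255,255,255])

```text
time_s: 2.52
ee_pos: [475.2, -29.6, 116.5]
ee_rot: [-88.7, 89.5, 175.7]
force: [-0.7, -0.1, -0.1]
gripper_width: 0.8
```

Run:
```python
from h import *
s=env.state(); print(s['time_s'],s['ee_pos'],s['gripper_width'],s['qpos']); print(go(478,-30,12).round(3))
im,m=look('side1','side')
```

```text
2.5167 [475.24113207 -29.56542746 116.5034854 ] 0.7669744637576414 [-4.94034837e+00  1.53931629e+01  1.10824176e+02 -6.14508234e-03
  5.42381513e+01  6.56925115e-01]
slide [10.45, 0.36, 0.01] turn [0.0, 0.0, 0.008]
[[-0.008  0.995 -0.097]
 [ 0.001 -0.097 -0.995]
 [-1.    -0.008  0.   ]]
```

View pics/side1.png

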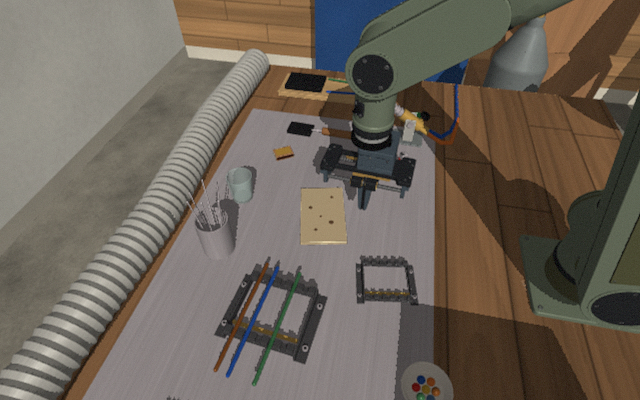

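Emit:
arm_command(slide=[[2.5,0,0],[5,0,0],[7.5,0,0],[9,0,0],[9.5,0,0],[9.5,0,0],[9.5,0,0]], turn=[[0,0,0],[0,0,0],[0,0,0],[0,0,0],[0,0,0],[0,0,0],[0,0,0]], grip=[255,255,255,255,255,255,255])

```text
time_s: 3.15
ee_pos: [479.5, -30.2, 26.3]
ee_rot: [89.5, 89.8, -6.1]
force: [0.6, 0.5, 0.3]
gripper_width: 0.2
```

Run:
```python
from h import *
s=env.state(); print(s['time_s'],s['ee_pos'],s['force']); print(go(485,-30,12).round(3))
```

```text
3.15 [479.47686531 -30.19169196  26.30595931] [0.64403162 0.49044124 0.30601575]
slide [1.43, 0.54, -0.07] turn [-0.0, 0.0, -0.003]
[[ 0.003  0.995 -0.098]
 [-0.    -0.098 -0.995]
 [-1.     0.003  0.   ]]
```

Emit:
arm_command(slide=[[0.8,0,0],[1.35,0,0],[1.35,0.3,0],[1.35,0.6,0],[1.35,0.9,0],[1.35,1.2,0],[1.35,1.5,0],[1.35,1.7,0],[1.35,2.0,0],[1.35,2.2,0],[1.35,2.4,0],[1.35,2.6,0],[1.35,2.8,0],[1.35,3.0,0],[1.35,3.2,0],[1.35,3.4,0],[1.35,3.6,0],[1.35,3.8,0],[1.35,4.0,0],[1.35,4.0,0]], turn=[[0,0,0],[0,0,0],[0,0,0],[0,0,0],[0,0,0],[0,0,0],[0,0,0],[0,0,0],[0,0,0],[0,0,0],[0,0,0],[0,0,0],[0,0,0],[0,0,0],[0,0,0],[0,0,0],[0,0,0],[0,0,0],[0,0,0],[0,0,0]], grip=[255,255,255,255,255,255,255,255,255,255,255,255,255,255,255,255,255,255,255,255])

```text
time_s: 4.82
ee_pos: [518.7, -34.1, 11.5]
ee_rot: [83.2, 89.9, -12.4]
force: [-1.1, 1.6, -0.3]
gripper_width: 0.2
```

```bash
cat >> h.py <<'E'
def tile(c,im,guess,draw=None):
    """fit 180x110 rectangle at z=10 to the cream mask by IoU-like soft fit on mask pixels; robust to partial occlusion via boundary points"""
    m=tilefit(c,im); n,l,s,ce=cv2.connectedComponentsWithStats(m)
    ct=[]
    for i in range(1,n):
        if s[i,4]>150:
            w=U(c,ce[i],10)[0,:2]
            if np.linalg.norm(w-np.array(guess[:2]))<110:
                for k in cv2.findContours((l==i).astype(np.uint8),0,1)[0]: ct.append(k[:,0])
    w=U(c,np.vstack(ct),10)[:,:2]
    def f(p):
        q=np.abs((w-p[:2])@R2(p[2])); # into tile frame
        d=np.maximum(q[:,0]-90,q[:,1]-55); return d-(-0.8)
    r=least_squares(f,guess,loss='soft_l1',f_scale=1.5,x_scale=[1,1,.5])
    p=r.x; rel=p[:2]-O
    print(c,'world',p.round(1),'rest x,y,yaw',round(rel@u,1),round(rel@v,1),round(p[2]-YAW,1),'rms',round(float(np.median(np.abs(r.fun))),2),len(w))
    return p
E
python3 - <<'E'
from h import *
tile('top',cv2.imread('pics/top0.png')[:,:,::-1],[574,-71,103])
tile('side',cv2.imread('pics/side0.png')[:,:,::-1],[574,-71,103])
print(env.state()['ee_pos'],env.state()['force'])
for c in ['top','side']:
    im,m=look(c+'2',c); tile(c,im,[585,-71,95])
E
```

```text
top world [574.2 -71.1 103.2] rest x,y,yaw -216.3 17.3 18.8 rms 0.63 208
side world [574.9 -65.7 103.1] rest x,y,yaw -210.9 17.1 18.7 rms 1.07 198
[518.66353615 -34.06524118  11.51117764] [-1.14032539  1.5669983  -0.25276496]
top world [590.1 -78.   98.2] rest x,y,yaw -221.6 0.8 13.8 rms 1.8 187
side world [587.2 -68.9  92.5] rest x,y,yaw -212.9 4.5 8.1 rms 8.65 323
```

View pics/top2.png

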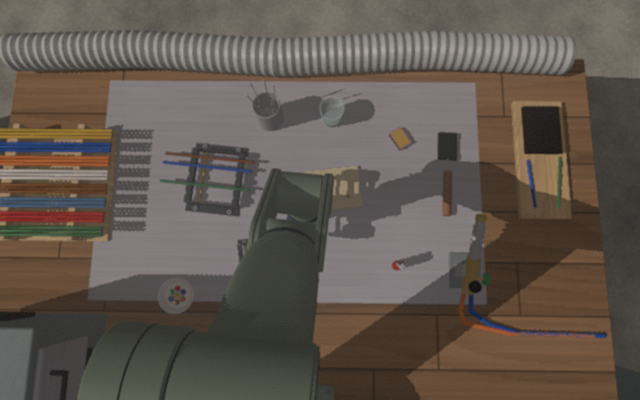

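View pics/side2.png

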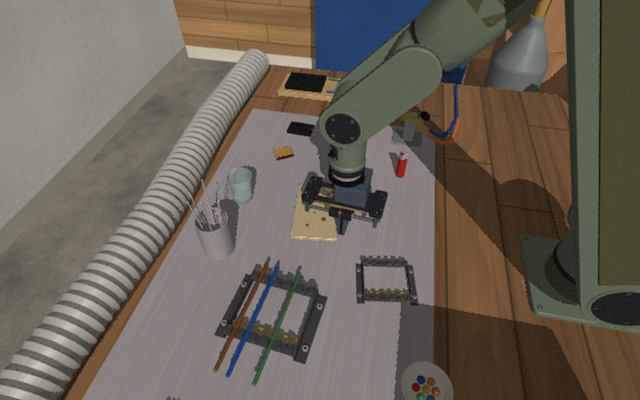

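Run:
```python
from h import *
im=cv2.imread('pics/side2.png'); c=cv2.resize(im[160:260,270:400],None,fx=6,fy=6,interpolation=cv2.INTER_CUBIC); cv2.imwrite('pics/crop2.png',c)
```

```text
(no output)
```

View pics/crop2.png

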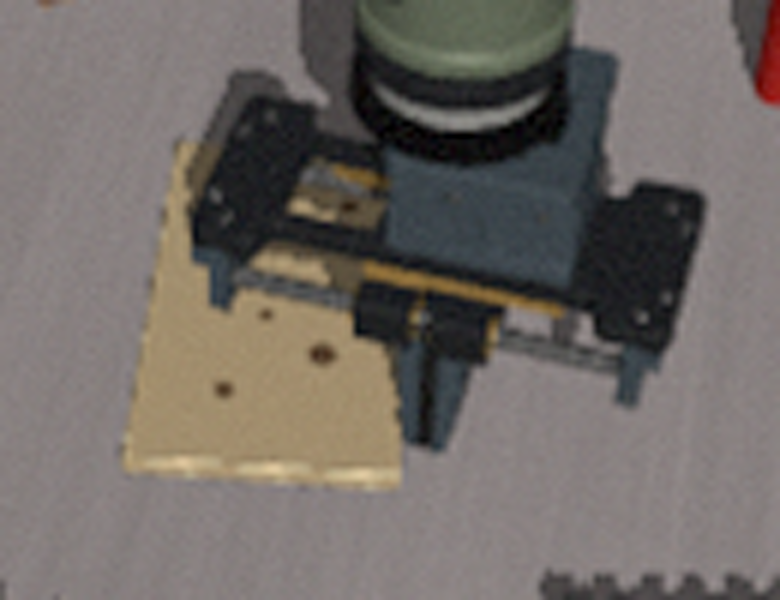

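Run:
```python
from h import *
w=U('side',(np.array([(125,458),(400,476),(177,143)])+.5)/6-.5+[270,160],10)[:,:2]; print(w.round(1))
a=w[1]-w[0]; b=w[0]-w[2]; print(np.linalg.norm(a),np.linalg.norm(b)); y1=np.degrees(np.arctan2(a[1],a[0]))-90;y2=np.degrees(np.arctan2(b[1],b[0]));print(y1%180,y2)
for yw in(y1%180,y2):
    c=(w[0]+w[1])/2-90*R2(yw)[:,0]; r=c-O; print(yw-YAW,r@u,r@v)
```

```text
[[ 634.3   16.6]
 [ 526.9    3.1]
 [ 657.3 -159.9]]
108.25070920978331 177.9804164895401
97.16382260334069 97.44275495050852
12.763822603340685 -222.90785714143095 -1.0697807890321371
13.04275495050851 -222.81001659896333 -1.496862378846135
```

Emit:
arm_command(slide=[[0,-0.5,0],[0,-1.0,0],[0,-1.0,-0.6],[0,-1.0,-1.2],[0,-1.0,-1.7],[0,-0.6,-1.7],[0,-0.3,-1.7],[0,0,-1.7],[0,0.2,-1.7],[0,0.4,-1.7],[0,0.6,-1.7],[0,0.8,-1.7],[0,1.0,-1.7],[0,1.2,-1.7],[0,1.4,-1.7],[0,1.5,-1.7],[0,1.5,-1.7]], turn=[[0,0,0],[0,0,0],[0,0,0],[0,0,0],[0,0,0],[0,0,0],[0,0,0],[0,0,0],[0,0,0],[0,0,0],[0,0,0],[0,0,0],[0,0,0],[0,0,0],[0,0,0],[0,0,0],[0,0,0]], grip=[255,255,255,255,255,255,255,255,255,255,255,255,255,255,255,255,255])

```text
time_s: 6.33
ee_pos: [535.0, -18.6, 11.5]
ee_rot: [78.8, 90.0, -16.8]
force: [-1.9, 0.3, -1.1]
gripper_width: 0.3
```

Run:
```python
from h import *
print(env.state()['ee_pos'],env.state()['force'])
look('side3','side')
im=cv2.imread('pics/side3.png'); c=cv2.resize(im[160:260,270:400],None,fx=6,fy=6,interpolation=cv2.INTER_CUBIC); cv2.imwrite('pics/crop3.png',c)
```

```text
[534.99271084 -18.61064096  11.46339677] [-1.85449574  0.29702826 -1.14690156]
```

View pics/crop3.png

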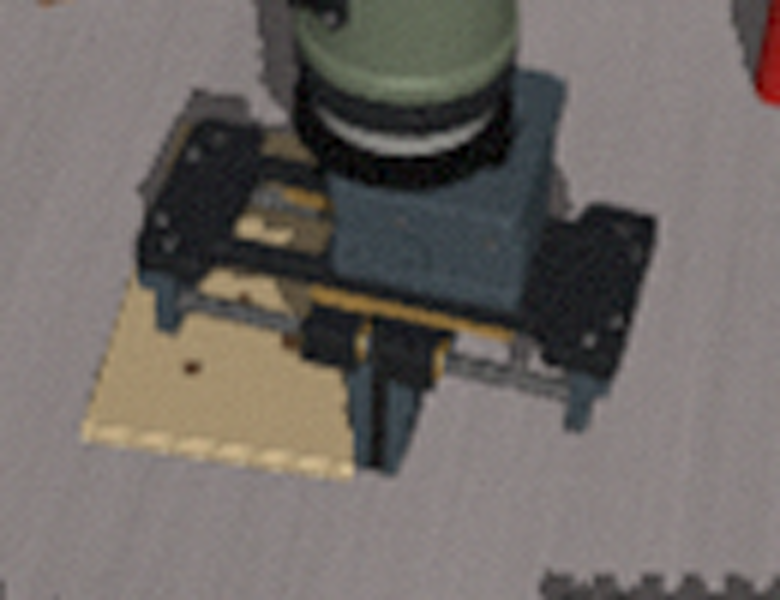

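Run:
```python
from h import *
w=U('side',(np.array([(82,428),(352,460),(135,280)])+.5)/6-.5+[270,160],10)[:,:2]; print(w.round(1))
a=w[1]-w[0]; b=w[0]-w[2]; y1=(np.degrees(np.arctan2(a[1],a[0]))-90)%180;y2=np.degrees(np.arctan2(b[1],b[0]));print(np.linalg.norm(a),y1,y2)
for yw in(y1,y2):
    c=(w[0]+w[1])/2-90*R2(yw)[:,0]; r=c-O; print(c,yw-YAW,r@u,r@v)
```

```text
[[654.9   5.5]
 [546.8  -0.8]
 [654.6 -75.9]]
108.32644447526467 93.34608009947465 89.78212068819154
[606.08064899 -87.47334263] 8.946080099474642 -229.50219074130214 -16.05275162645828
[600.48538262 -87.6261241 ] 5.382120688191534 -230.2002453549848 -10.499098084341458
```

Emit:
arm_command(slide=[[0,-1,0],[-3,-1,0],[-6,-1,0],[-9,-1,0],[-9,1.5,3],[-9,4,6],[-9,6,9],[-9,8,12],[-9,8.8,15],[-9,8.8,18.8],[-9,8.8,20],[-9,8.8,20],[-9,8.8,20]], turn=[[0,0,0],[0,0,0],[0,0,0],[0,0,0],[0,0,0],[0,0,0],[0,0,0],[0,0,0],[0,0,0],[0,0,0],[0,0,0],[0,0,0],[0,0,0]], grip=[255,255,255,255,150,90,90,90,90,90,90,90,90])

```text
time_s: 7.47
ee_pos: [602.0, -226.3, 101.4]
ee_rot: [159.5, 90.0, 63.8]
force: [-0.1, 0.9, -0.0]
gripper_width: 57.4
```

Run:
```python
from h import *
s=env.state();print(s['ee_pos'],s['force'],s['gripper_width'])
for c in ['top','side']:
    im,m=look(c+'4',c); tile(c,im,[604,-87,91.5])
im=cv2.imread('pics/side4.png'); c=cv2.resize(im[140:260,240:400],None,fx=4.8,fy=4.8,interpolation=cv2.INTER_CUBIC); cv2.imwrite('pics/crop4.png',c)
```

```text
[ 601.96670156 -226.29154003  101.42461886] [-0.1182705   0.89033647 -0.04860873] 57.35291493793925
top world [601.1 -85.9  91.5] rest x,y,yaw -228.4 -11.0 7.1 rms 0.83 199
side world [602.2 -81.5  90.9] rest x,y,yaw -223.9 -11.6 6.5 rms 1.18 190
```

View pics/top4.png

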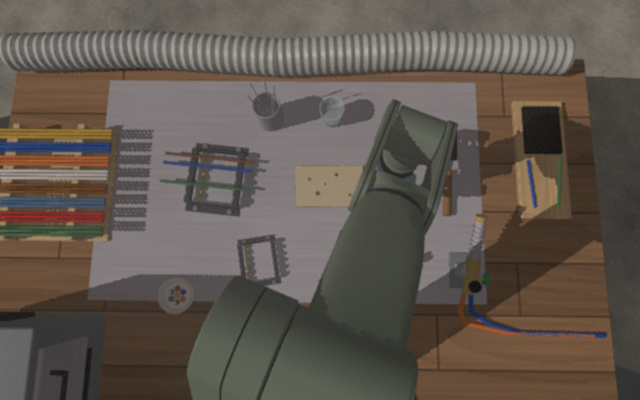

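View pics/crop4.png

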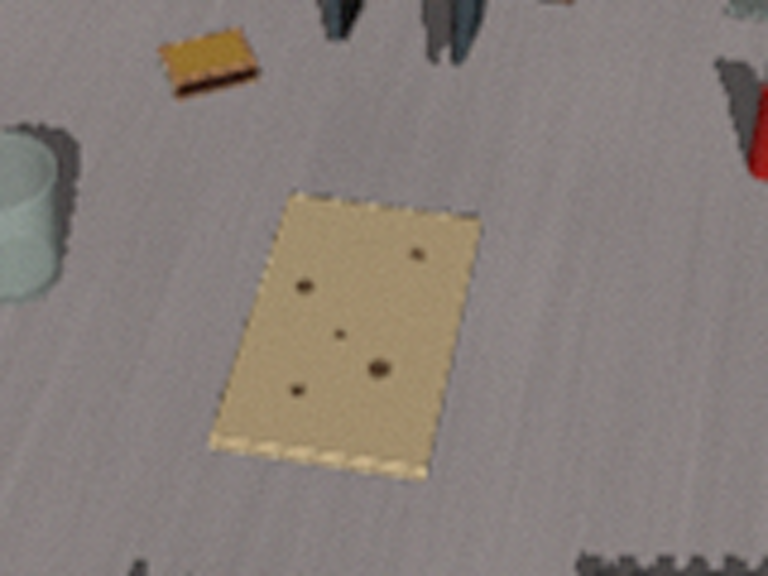

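```bash
cat >> h.py <<'E'
def W(x,y): return O+x*u+y*v
def tcp(x,y,yaw,back=106): # tile pose in rest frame -> TCP world xy
    return W(*(np.array([x,y])-back*R2(yaw)[:,0]))
E
python3 - <<'E'
from h import *
p=tcp(-227,-11,6.8,128); print(p); R=go(p[0],p[1],100,yaw=YAW+6.8); go(p[0],p[1],13,yaw=YAW+6.8)
E
```

```text
[ 603.9768129  -212.46195918]
slide [0.16, 0.05, -1.25] turn [-0.118, -0.0, -0.0]
slide [8.86, 0.05, -1.25] turn [-0.118, -0.0, -0.0]
```

Emit:
arm_command(slide=[[0,0,-0.8],[1,0.05,-1.25],[3.5,0.05,-1.25],[6,0.05,-1.25],[7.5,0.05,-1.25],[8.5,0.05,-1.25],[8.9,0.05,-1.25],[8.9,0.05,-1.25],[8.9,0.05,-1.25]], turn=[[-0.118,0,0],[-0.118,0,0],[-0.118,0,0],[-0.118,0,0],[-0.118,0,0],[-0.118,0,0],[-0.118,0,0],[-0.118,0,0],[-0.118,0,0]], grip=[90,90,90,90,90,90,90,90,90])

```text
time_s: 8.32
ee_pos: [604.8, -213.5, 13.0]
ee_rot: [67.5, 89.9, -21.3]
force: [-0.4, 0.7, 0.2]
gripper_width: 58.9
```

```bash
cat >> h.py <<'E'
def path(poses,back=106,z=12):
    s=env.state(); R=Ro.from_euler('xyz',s['ee_rot'],degrees=True).as_matrix()
    for x,y,yw in poses:
        p=tcp(x,y,yw,back); a=np.array([0,0,-1.]); j=np.r_[-R2(YAW+yw)[:,1],0]; T=np.c_[a,j,np.cross(a,j)]
        print((x,y,yw),np.round(R.T@(np.r_[p,z]-s['ee_pos'])/10,2).tolist(),np.round(Ro.from_matrix(R.T@T).as_rotvec(),3).tolist())
E
python3 - <<'E'
from h import *
s=env.state();print(s['ee_pos'],s['force'],s['gripper_width'])
path([(-227,-11,6.8),(-207,-8.8,5.8),(-187,-7,4.8),(-167,-5.5,3.8),(-147,-4.3,2.8),(-127,-3.4,1.8),(-107,-2.9,.8),(-97,-2.7,.3)])
E
```

```text
[ 604.81217402 -213.47764052   13.03417751] [-0.38975927  0.68885539  0.18858116] 58.923802906687115
(-227, -11, 6.8) [0.1, -0.08, -2.3] [-0.001, 0.0, -0.001]
(-207, -8.8, 5.8) [0.1, -0.25, -4.32] [0.016, 0.0, -0.001]
(-187, -7, 4.8) [0.1, -0.38, -6.33] [0.034, 0.0, -0.001]
(-167, -5.5, 3.8) [0.1, -0.48, -8.34] [0.051, 0.0, -0.001]
(-147, -4.3, 2.8) [0.1, -0.55, -10.35] [0.069, 0.0, -0.001]
(-127, -3.4, 1.8) [0.1, -0.59, -12.36] [0.086, 0.0, -0.001]
(-107, -2.9, 0.8) [0.1, -0.59, -14.37] [0.104, 0.0, -0.001]
(-97, -2.7, 0.3) [0.1, -0.58, -15.38] [0.112, 0.0, -0.001]
```

Emit:
arm_command(slide=[[0.1,0,-0.6],[0.1,-0.05,-1.2],[0.1,-0.08,-1.7],[0.1,-0.08,-2.1],[0.1,-0.08,-2.4],[0.1,-0.12,-2.8],[0.1,-0.15,-3.2],[0.1,-0.19,-3.6],[0.1,-0.22,-4.0],[0.1,-0.25,-4.4],[0.1,-0.28,-4.8],[0.1,-0.31,-5.2],[0.1,-0.33,-5.6],[0.1,-0.36,-6.0],[0.1,-0.38,-6.4],[0.1,-0.4,-6.8],[0.1,-0.43,-7.2],[0.1,-0.45,-7.6],[0.1,-0.47,-8.0],[0.1,-0.48,-8.3]], turn=[[0,0,0],[0,0,0],[0,0,0],[0,0,0],[0,0,0],[0.003,0,0],[0.006,0,0],[0.01,0,0],[0.013,0,0],[0.017,0,0],[0.02,0,0],[0.024,0,0],[0.027,0,0],[0.03,0,0],[0.034,0,0],[0.038,0,0],[0.042,0,0],[0.045,0,0],[0.048,0,0],[0.051,0,0]], grip=[90,90,90,90,90,90,90,90,90,90,90,90,90,90,90,90,90,90,90,90])

```text
time_s: 9.98
ee_pos: [598.2, -131.3, 12.1]
ee_rot: [44.2, 89.9, -47.6]
force: [0.1, -6.0, 3.8]
gripper_width: 58.9
```

Run:
```python
from h import *
s=env.state();print(s['ee_pos'],s['force'],s['gripper_width'])
g=tcp(-167,-5.5,3.8,0)
for c in ['top','side']:
    im,m=look(c+'5',c); tile(c,im,[*g,88])
im=cv2.imread('pics/side5.png'); c=cv2.resize(im[140:260,240:400],None,fx=4.8,fy=4.8,interpolation=cv2.INTER_CUBIC); cv2.imwrite('pics/crop5.png',c)
```

```text
[ 598.17152997 -131.30054195   12.10638538] [ 0.06599359 -5.98630622  3.76516439] 58.90149934677916
top world [601.4 -23.9  88. ] rest x,y,yaw -166.7 -5.2 3.6 rms 0.93 148
side world [602.4 -18.8  88.2] rest x,y,yaw -161.5 -5.7 3.8 rms 1.2 201
```

View pics/crop5.png

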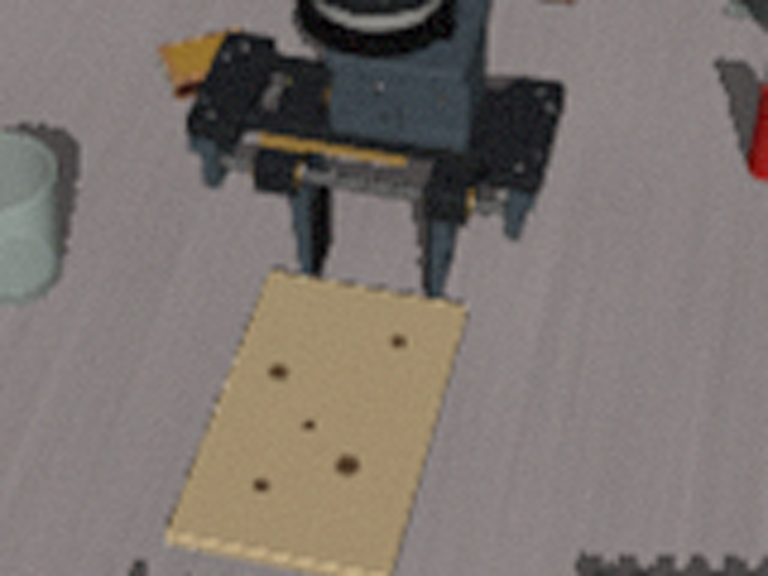

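Run:
```python
from h import *
path([(-167,-5.5,3.8),(-147,-4.3,2.8),(-127,-3.4,1.8),(-107,-2.9,.8),(-93,-2.7,.2),(-87,-2.6,0)])
```

```text
(-167, -5.5, 3.8) [0.0, 0.02, -0.06] [0.0, 0.001, -0.001]
(-147, -4.3, 2.8) [0.0, -0.15, -2.07] [0.018, 0.001, -0.001]
(-127, -3.4, 1.8) [-0.0, -0.29, -4.07] [0.035, 0.0, -0.001]
(-107, -2.9, 0.8) [-0.0, -0.4, -6.08] [0.053, 0.0, -0.001]
(-93, -2.7, 0.2) [-0.0, -0.43, -7.48] [0.063, 0.0, -0.001]
(-87, -2.6, 0) [-0.0, -0.44, -8.09] [0.067, 0.0, -0.001]
```

Emit:
arm_command(slide=[[0,-0.03,-0.4],[0,-0.06,-0.8],[0,-0.09,-1.2],[0,-0.12,-1.6],[0,-0.15,-2.0],[0,-0.18,-2.4],[0,-0.2,-2.8],[0,-0.23,-3.2],[0,-0.26,-3.6],[0,-0.29,-4.0],[0,-0.31,-4.4],[0,-0.34,-4.8],[0,-0.36,-5.2],[0,-0.38,-5.6],[0,-0.4,-6.0],[0,-0.41,-6.4],[0,-0.42,-6.8],[0,-0.43,-7.2],[0,-0.43,-7.5],[0,-0.43,-7.5]], turn=[[0.003,0,0],[0.007,0,0],[0.01,0,0],[0.014,0,0],[0.017,0,0],[0.021,0,0],[0.024,0,0],[0.028,0,0],[0.031,0,0],[0.035,0,0],[0.038,0,0],[0.042,0,0],[0.045,0,0],[0.049,0,0],[0.052,0,0],[0.055,0,0],[0.058,0,0],[0.061,0,0],[0.063,0,0],[0.063,0,0]], grip=[90,90,90,90,90,90,90,90,90,90,90,90,90,90,90,90,90,90,90,90])

```text
time_s: 11.75
ee_pos: [595.8, -55.9, 11.9]
ee_rot: [38.5, 90.0, -56.9]
force: [-0.2, -4.1, 3.7]
gripper_width: 58.8
```

Run:
```python
from h import *
s=env.state();print(s['ee_pos'],s['force'],s['gripper_width'])
g=tcp(-93,-2.7,.2,0)
for c in ['top','side']:
    im,m=look(c+'6',c); tile(c,im,[*g,84.6])
im=cv2.imread('pics/side6.png'); c=cv2.resize(im[180:370,200:400],None,fx=3.8,fy=3,interpolation=cv2.INTER_CUBIC); cv2.imwrite('pics/crop6.png',c)
path([(-93,-2.7,.2),(-73,-2,0),(-18,-1,0),(0,0,0),(15,0,0)])
```

```text
[595.84105526 -55.85973096  11.89854534] [-0.24694791 -4.06646952  3.65382986] 58.82760836829995
top world [605.8  49.3  85.3] rest x,y,yaw -93.4 -2.4 0.9 rms 1.38 120
side world [606.6  50.6  85.2] rest x,y,yaw -92.0 -3.1 0.8 rms 1.38 232
(-93, -2.7, 0.2) [-0.03, 0.03, -0.0] [0.0, 0.0, -0.0]
(-73, -2, 0) [-0.03, -0.07, -2.01] [0.004, 0.0, -0.0]
(-18, -1, 0) [-0.03, -0.15, -7.51] [0.004, 0.0, -0.0]
(0, 0, 0) [-0.03, -0.24, -9.31] [0.004, 0.0, -0.0]
(15, 0, 0) [-0.03, -0.24, -10.81] [0.004, 0.0, -0.0]
```

View pics/crop6.png

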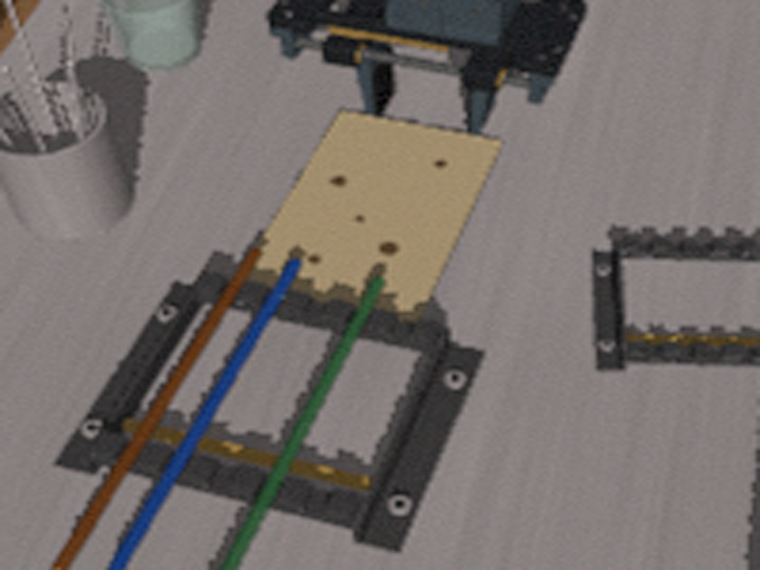

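View pics/top6.png

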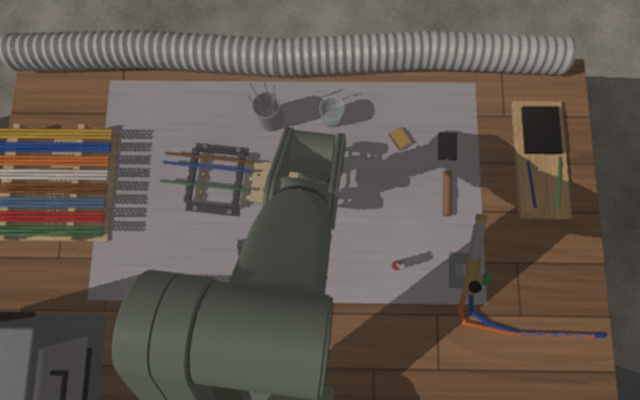

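The tile is lined up with the opening (y about −3 mm, yaw under 1°), and its leading edge is just at the front bar. Now I push it in straight.

Emit:
arm_command(slide=[[0,-0.02,-0.4],[0,-0.04,-0.8],[0,-0.06,-1.2],[0,-0.07,-1.6],[0,-0.07,-2.0],[0,-0.08,-2.4],[0,-0.09,-2.8],[0,-0.1,-3.2],[0,-0.1,-3.6],[0,-0.11,-4.0],[0,-0.12,-4.4],[0,-0.12,-4.8],[0,-0.13,-5.2],[0,-0.14,-5.6],[0,-0.15,-6.0],[0,-0.15,-6.4],[0,-0.16,-6.8],[0,-0.17,-7.2],[0,-0.18,-7.5],[0,-0.18,-7.5]], turn=[[0.001,0,0],[0.002,0,0],[0.003,0,0],[0.004,0,0],[0.004,0,0],[0.004,0,0],[0.004,0,0],[0.004,0,0],[0.004,0,0],[0.004,0,0],[0.004,0,0],[0.004,0,0],[0.004,0,0],[0.004,0,0],[0.004,0,0],[0.004,0,0],[0.004,0,0],[0.004,0,0],[0.004,0,0],[0.004,0,0]], grip=[90,90,90,90,90,90,90,90,90,90,90,90,90,90,90,90,90,90,90,90])

```text
time_s: 13.52
ee_pos: [600.8, 19.0, 11.6]
ee_rot: [-26.6, 90.0, -122.2]
force: [0.3, -4.2, 3.3]
gripper_width: 58.9
```

Run:
```python
from h import *
s=env.state();print(s['ee_pos'],s['force'],s['gripper_width'])
im,m=look('side7','side')
im=cv2.imread('pics/side7.png'); c=cv2.resize(im[210:370,200:360],None,fx=4.5,fy=3.7,interpolation=cv2.INTER_CUBIC); cv2.imwrite('pics/crop7.png',c)
path([(-18,-1,0),(0,0,0),(10,0,0),(15,0,0)])
```

```text
[600.82209315  18.99875477  11.62311279] [ 0.29883383 -4.16430256  3.33037706] 58.886752441898196
(-18, -1, 0) [-0.04, 0.05, -0.0] [-0.0, 0.0, 0.0]
(0, 0, 0) [-0.04, -0.05, -1.8] [-0.0, 0.0, 0.0]
(10, 0, 0) [-0.04, -0.05, -2.8] [-0.0, 0.0, 0.0]
(15, 0, 0) [-0.04, -0.05, -3.3] [-0.0, 0.0, 0.0]
```

View pics/crop7.png

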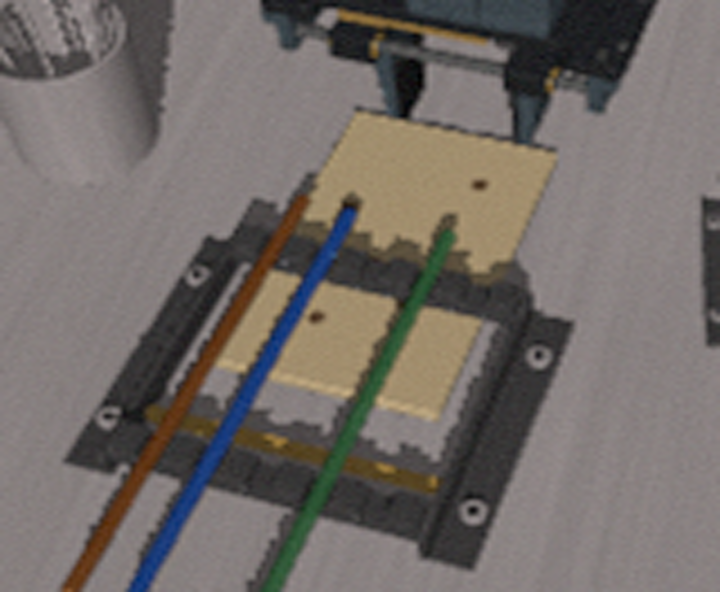

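The tile is inside, square, with a gap to both cheeks and about 30 mm left to the brass stop. Next I slow down and creep.

Emit:
arm_command(slide=[[0,-0.02,-0.3],[0,-0.03,-0.6],[0,-0.04,-0.9],[0,-0.05,-1.2],[0,-0.05,-1.5],[0,-0.05,-1.8],[0,-0.05,-2.0],[0,-0.05,-2.2],[0,-0.05,-2.3],[0,-0.05,-2.4],[0,-0.05,-2.4]], turn=[[0,0,0],[0,0,0],[0,0,0],[0,0,0],[0,0,0],[0,0,0],[0,0,0],[0,0,0],[0,0,0],[0,0,0],[0,0,0]], grip=[90,90,90,90,90,90,90,90,90,90,90])

```text
time_s: 14.48
ee_pos: [602.4, 42.4, 11.5]
ee_rot: [-36.9, 89.9, -132.5]
force: [-0.3, -5.8, 4.5]
gripper_width: 59.7
```

Emit:
arm_command(slide=[[0,0,-0.1],[0,0,-0.2],[0,0,-0.3],[0,0,-0.4],[0,0,-0.5],[0,0,-0.5]], turn=[[0,0,0],[0,0,0],[0,0,0],[0,0,0],[0,0,0],[0,0,0]], grip=[90,90,90,90,90,90])

```text
time_s: 14.98
ee_pos: [602.9, 47.3, 11.5]
ee_rot: [-38.3, 89.9, -133.9]
force: [-0.3, -6.4, 4.8]
gripper_width: 59.0
```

Run:
```python
from h import *
s=env.state();print(s['ee_pos'],s['force'],s['gripper_width'])
im,m=look('side8','side')
im=cv2.imread('pics/side8.png'); c=cv2.resize(im[210:370,200:360],None,fx=4.5,fy=3.7,interpolation=cv2.INTER_CUBIC); cv2.imwrite('pics/crop8.png',c)
path([(10,0,0),(15,0,0)])
```

```text
[602.86802671  47.3271727   11.51951817] [-0.33949881 -6.41710231  4.80850441] 58.97859943170633
(10, 0, 0) [-0.05, 0.03, 0.03] [-0.0, 0.001, 0.001]
(15, 0, 0) [-0.05, 0.03, -0.47] [-0.0, 0.001, 0.001]
```

View pics/crop8.png

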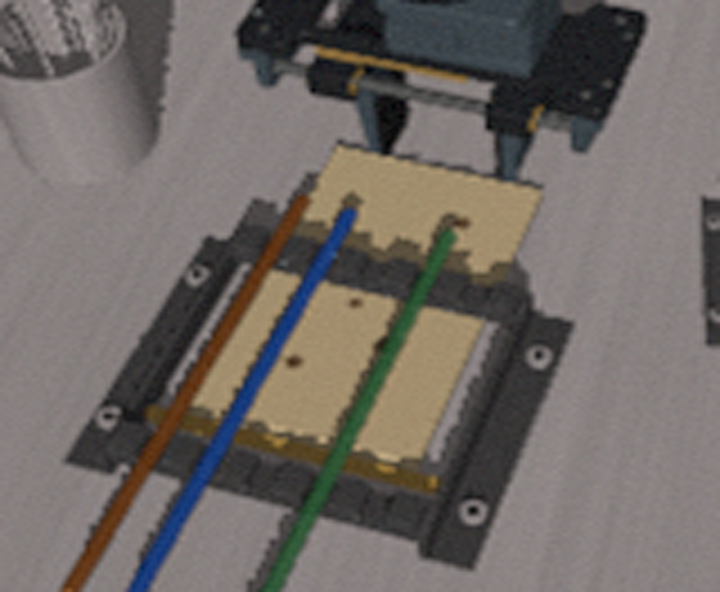

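Emit:
arm_command(slide=[[0,0,-0.05],[0,0,-0.1],[0,0,-0.15],[0,0,-0.2],[0,0,-0.2]], turn=[[0,0,0],[0,0,0],[0,0,0],[0,0,0],[0,0,0]], grip=[90,90,90,90,90])

```text
time_s: 15.45
ee_pos: [603.0, 49.2, 11.5]
ee_rot: [-36.2, 89.9, -131.8]
force: [-0.7, -7.5, 6.1]
gripper_width: 59.3
```

Emit:
arm_command(slide=[[0,0,-0.05],[0,0,-0.1],[0,0,-0.1]], turn=[[0,0,0],[0,0,0],[0,0,0]], grip=[90,90,90])

```text
time_s: 15.7
ee_pos: [603.1, 50.2, 11.5]
ee_rot: [-37.8, 89.9, -133.5]
force: [-0.7, -5.9, 5.7]
gripper_width: 58.6
```

Emit:
arm_command(slide=[[0,0,-0.05],[0,0,-0.1],[0,0,-0.1]], turn=[[0,0,0],[0,0,0],[0,0,0]], grip=[90,90,90])

```text
time_s: 15.95
ee_pos: [603.2, 50.8, 11.6]
ee_rot: [-26.6, 89.9, -122.2]
force: [-2.2, -8.6, 5.4]
gripper_width: 59.1
```

Emit:
arm_command(slide=[[0,0,-0.05],[0,0,-0.05]], turn=[[0,0,0],[0,0,0]], grip=[90,90])

```text
time_s: 16.12
ee_pos: [603.2, 50.9, 11.6]
ee_rot: [-22.4, 89.8, -118.0]
force: [-0.7, -10.3, 6.0]
gripper_width: 59.4
```

Run:
```python
from h import *
s=env.state();print(s['ee_pos'],s['force'],s['gripper_width'])
im,m=look('side9','side')
im=cv2.imread('pics/side9.png'); c=cv2.resize(im[210:370,200:360],None,fx=4.5,fy=3.7,interpolation=cv2.INTER_CUBIC); cv2.imwrite('pics/crop9.png',c)
```

```text
[603.19231278  50.87491166  11.55103376] [ -0.71388627 -10.34040922   5.98024426] 59.433877322110405
```

View pics/crop9.png

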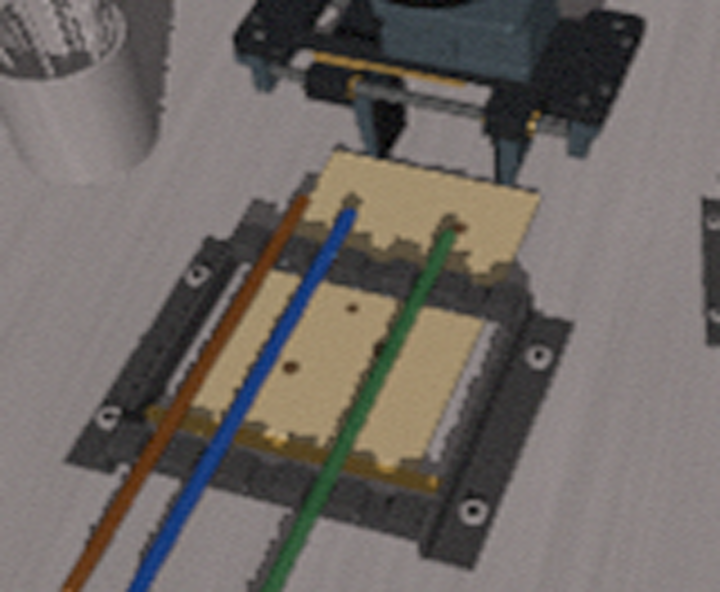

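Emit:
arm_command(slide=[[0,0,-0.05],[0,0,-0.1],[0,0,-0.1]], turn=[[0,0,0],[0,0,0],[0,0,0]], grip=[90,90,90])

```text
time_s: 16.42
ee_pos: [603.2, 51.0, 11.6]
ee_rot: [-16.0, 89.8, -111.6]
force: [-1.4, -12.7, 5.8]
gripper_width: 59.0
```

The TCP has stalled while the force climbs gently to 12.7 N, so the tile is against the stop. Backing straight off, then up.

Emit:
arm_command(slide=[[0,0,0.2],[0,0,0.7],[0,0,1.5],[0,0,3],[0,0,5],[-2,0,7],[-5,0,9],[-9,0,11],[-13,0,13],[-16,0,16],[-16,0,20],[-16,-3,24],[-16,-5,26],[-16,-5,26]], turn=[[0,0,0],[0,0,0],[0,0,0],[0,0,0],[0,0,0],[0,0,0],[0,0,0],[0,0,0],[0,0,0],[0,0,0],[0,0,0],[0,0,0],[0,0,0],[0,0,0]], grip=[90,90,90,90,90,90,90,90,90,90,90,90,90,90])

```text
time_s: 17.58
ee_pos: [523.3, -204.7, 171.2]
ee_rot: [-75.0, 89.7, -170.9]
force: [-1.0, -0.1, -0.3]
gripper_width: 59.1
```

Run:
```python
from h import *
s=env.state();print(s['ee_pos'],s['force'])
for c in ['top','side']:
    look(c+'10',c)
im=cv2.imread('pics/side10.png'); c=cv2.resize(im[210:370,200:360],None,fx=4.5,fy=3.7,interpolation=cv2.INTER_CUBIC); cv2.imwrite('pics/crop10s.png',c)
im=cv2.imread('pics/top10.png'); c=cv2.resize(im[120:240,140:300],None,fx=5,fy=5,interpolation=cv2.INTER_CUBIC); cv2.imwrite('pics/crop10t.png',c)
for l,p in [('mandrel_tin',0),('jar',0),('matchbox',0)]:
    print(l,[(np.round(r['point'],0).tolist(),round(r['p'],2)) for r in env.search_frame('top',l)][:1])
```

```text
[ 523.28384476 -204.66159771  171.1769389 ] [-0.95527116 -0.10507012 -0.28705111]
mandrel_tin [([794.0, 78.0, 63.0], 0.8)]
jar [([804.0, -89.0, 46.0], 0.97)]
matchbox [([806.0, -87.0, 42.0], 0.74)]
```

View pics/crop10s.png

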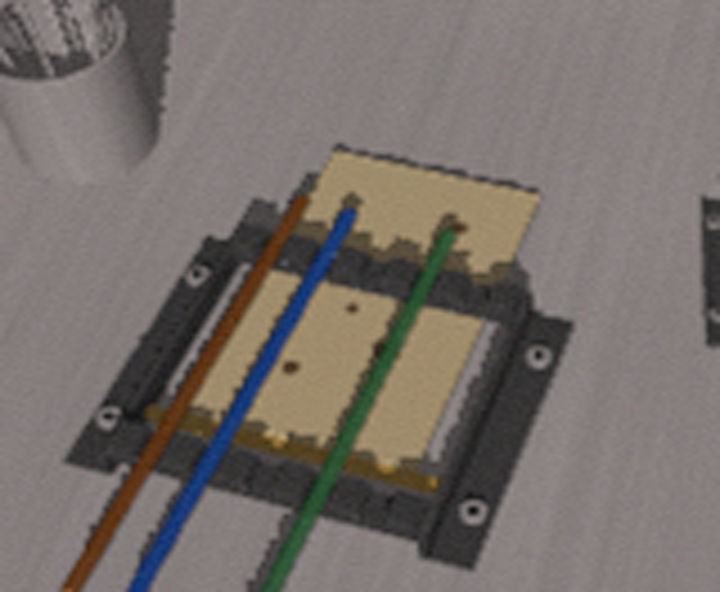

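View pics/crop10t.png

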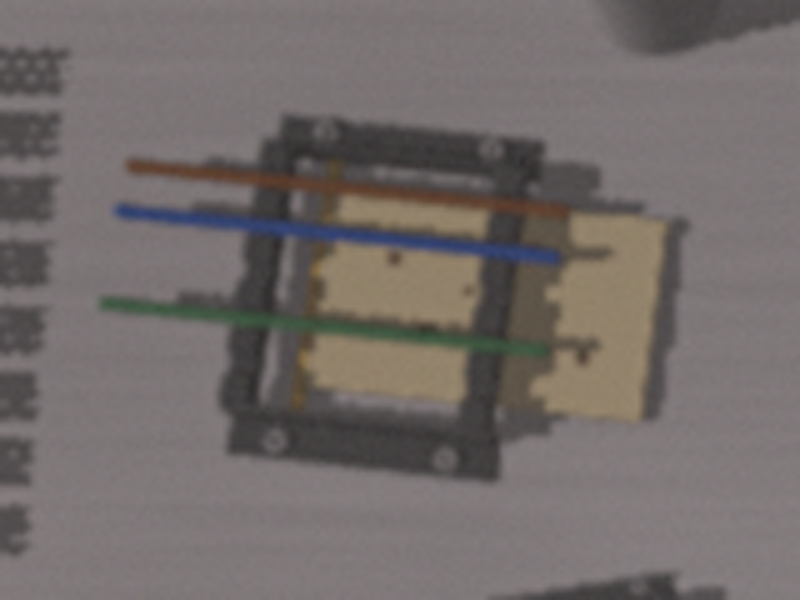

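Run:
```python
from h import *
w=U('top',(np.array([(667,218),(642,418)])+.5)/5-.5+[140,120],10)[:,:2]; a=w[0]-w[1]
r=w.mean(0)-O; print('near edge x (want -75)',r@u,'y',r@v,'yaw',np.degrees(np.arctan2(a[1],a[0]))+90-YAW,np.linalg.norm(a))
w=U('side',np.array([(338,147),(540,191)])/[4.5,3.7]+[200,210],10)[:,:2]; a=w[0]-w[1]; r=w.mean(0)-O; print('side',r@u,r@v,np.degrees(np.arctan2(a[1],a[0]))+90-YAW,np.linalg.norm(a))
a=cv2.imread('pics/side0.png');b=cv2.imread('pics/side10.png'); d=cv2.absdiff(cv2.GaussianBlur(a,(0,0),1),cv2.GaussianBlur(b,(0,0),1)).max(2); cv2.imwrite('pics/diff.png',cv2.convertScaleAbs(d,alpha=5))
```

```text
near edge x (want -75) -75.12924774786677 y -1.454737964058154 yaw 0.40515598786930695 108.82995581072103
side -75.14157470048889 0.5095314779331073 -0.10252094894948982 107.70842208388055
```

View pics/diff.png

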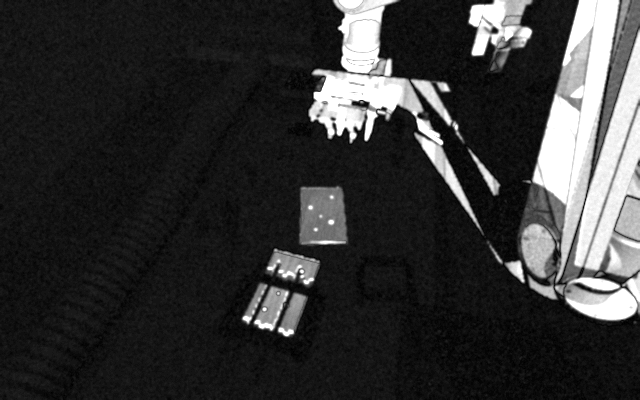

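View pics/side10.png

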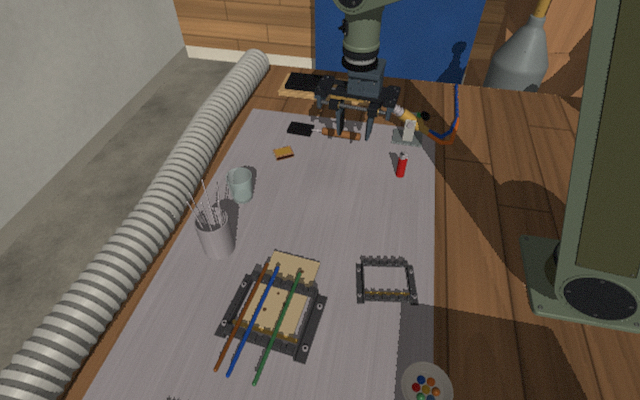

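The difference image shows only the tile and the robot changed; rods and bystanders are where they were. Tile near edge is at rest x = −75 mm (both cameras), yaw under 0.5°. Handing in.

Run:
```python
from h import *
print(env.job_done(), env.state()['time_s'])
```

```text
the job is handed in; nothing more can be done
the job is handed in; nothing more can be done
```

The tile is home against the brass stop of the larger rest (the one holding the rods), and I handed the job in. No verdict is reported.

**What I did:** I pushed the tile's robot-facing long side near its leading corner to turn and shift it into line. Then I pushed it straight in from the near end with both fingertips, easing up to the stop until the arm stalled at about 13 N. I backed off along the same line before lifting clear. The last clock reading before the final pictures was 17.6 s of the 64 s allowed.

**Last checks:**
- **Tile position:** both cameras put the near edge 75.1 mm in front of the bar (75 mm wanted). It is within 1.5 mm of centre and within 0.5° of square.
- **Rods and bystanders:** in the before/after side picture, only the tile, the robot and its shadow changed. The gripper hid part of the paddle's handle in that last picture.
- **One disagreement:** the final network search for the matchbox returned the jar's position instead. The matchbox is visible in its original place in the side picture, so I treated that as a false detection.
- **Camera offset:** during the approach the side camera read the tile up to about 5 mm further along than the top camera. At the final position the two agreed.

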